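# Right the tipped reagent bottle, then hold the thermal cycler's lid open for loading

### The job

A colleague is about to pipette from the bottles in the steel rack into the thermal cycler, with both hands busy. Stand the bottle that has tipped over the rack's back rail upright in its gap in the row, clear of the other bottles, and let it go; then raise the cycler's lid, which has a grip at its front, to 60 degrees from closed and keep holding it there for her: the lid falls shut on its own, so finish while still holding it still at that angle. Leave the other bottles standing and the tube rack, marker and tip box near them where they lie.

Things in the scene. Friction and masses are not known exactly. Their poses are not given: they have to be found in the camera images.
- bottle: the tipped reagent bottle, the only one not upright: white, body 40 x 40 mm square and 62 mm long, flat sides, neck and round grey cap 28 mm across; 92 mm over all, about 0.1 kg. Origin on its axis, 36 mm from the base; its z runs from base to cap. It starts tipped back about 45 degrees over the rack's back rail, cap up and away from the robot, the lower edge of its base on the rack's floor
- other1: an identical bottle that stands upright in the rack, to be left alone (one of three); origin on its axis, 36 mm above its base, z towards the cap
- other2: an identical bottle that stands upright in the rack, to be left alone (one of three); origin on its axis, 36 mm above its base, z towards the cap
- other3: an identical bottle that stands upright in the rack, to be left alone (one of three); origin on its axis, 36 mm above its base, z towards the cap
- bottle_rack: steel bottle rack fixed on the bench, one lane along its y: floor 3 mm thick, 51 mm wide between a front lip (robot's side, top 17 mm above the bench) and a back rail (top 40 mm), walls 3 mm, 366 mm long. Origin: centre of its underside, z up, x to the back rail. Four bottle places on the line x = 0, y = -135, -45, 45, 135 mm (within some 6 mm); the tipped bottle has any of them
- cycler: white thermal cycler fixed on the bench, 190 mm wide (its y), 286 mm deep (x from -81 mm at the front to +205 at the back), top deck 115 mm high, sloping control panel in front, metal sample block under the lid. Origin on its underside on the middle line, 81 mm behind the front face; x points to its back, away from the robot, y to the robot's left, z up
- lid (a joint): angle of the cycler's lid, rad: 0 closed (as it starts), growing as the front rises, 1.047 = 60 degrees, stop at 1.75. The white lid (130 mm wide, 150 mm long, 36 mm thick, about 0.45 kg) has a free hinge across its back edge and falls shut by itself when let go below about 85 degrees
- lid_grip (a point): where to pinch the lid's grip: a dark tongue 34 mm wide (along the cycler's y), 16 mm thick, that sticks out 50 mm forwards from the middle of the lid's front edge; the point is on its centre line, 16 mm from its front end. 136 mm above the bench when closed, free air beside it and some 40 mm below it. Moves with the lid
- lid_hinge (a point): point in the middle of the lid's hinge axis, 132 mm above the bench; the axis runs along the cycler's y. The grip point is 187 mm in front of it and 4 mm above it when the lid is closed
- tube_rack: bystander: green microtube rack, 62 x 118 mm, 30 mm high (41 with tubes), behind the bottle rack; origin under its centre
- marker: bystander: white marker pen with a black cap, 130 mm long, 14 mm thick, lying in front of the bottle rack; origin under its middle
- tipbox: bystander: box of pipette tips, 85 x 120 mm, 60 mm high, near the far edge of the bench; origin under its centre
Mind the look-alikes: they are no part of the job. What is shaped like the bottle but yellow is not meant.

How it is judged:
On the way, in this order (a step that is already met when the one before it is completed fails the run):
1. the tipped bottle stands upright in its gap in the row, let go (angle between bottle's own z axis and vertical below 0.12 rad and z of bottle in the frame of bottle_rack below 0.045 m and x of bottle in the frame of bottle_rack between -0.015 and 0.015 m and y of bottle in the frame of bottle_rack between -0.155 and 0.155 m and horizontal distance between bottle and other1 above 0.055 m and horizontal distance between bottle and other2 above 0.055 m and horizontal distance between bottle and other3 above 0.055 m and contact force between the fingers and bottle below 0.1 N and linear speed of bottle below 0.03 m/s), for 0.3 s.
2. the lid is held at 60 degrees by the gripper (value of joint lid between 0.942 and 1.152 rad and contact force between the fingers and lid above 1 N and velocity of joint lid between -0.1 and 0.1 rad/s), for 0.3 s.
At the end, for the whole second after the job is handed in: Gripper holds the lid still at 60 degrees (6 either way), over 1 N, nothing else propping it. Righted bottle let go, upright within 7 degrees on the rack floor, within 15 mm of the row line, 55 mm or more (centres) from others; those upright, moved under 30 mm; bystanders under 40 mm (all of step 1 and all of step 2 and contact force between lid and bottle below 0.05 N and contact force between lid and other1 below 0.05 N and contact force between lid and other2 below 0.05 N and contact force between lid and other3 below 0.05 N and contact force between lid and tube_rack below 0.05 N and contact force between lid and marker below 0.05 N and contact force between lid and tipbox below 0.05 N and angle between each of other1, other2, other3's own z axis and vertical below 0.12 rad and distance of each of other1, other2, other3 from where it was at the start of the episode below 0.03 m); the arm keeps its last pose, push and grip.
It fails at once if another bottle or a bystander knocked over (angle between any of other1, other2, other3, tube_rack, marker, tipbox's own z axis and vertical above 0.6 rad).
It fails at once if another bottle or a bystander shoved more than 40 mm (distance of any of other1, other2, other3, tube_rack, marker, tipbox from where it was at the start of the episode above 0.04 m).
It also fails if it takes over 59 s, if anything falls off the work surface, if the arm or the gripper's body presses on something with over 40 N, if the wrist force passes 120 N, or if a joint passes its speed limit or range.

### The arm

A 6-joint arm with a two-finger parallel gripper is mounted at the origin on the work surface. World frame = base frame: x ahead of the robot, y to its left, z up, the work surface at z = 0. Lengths are in m, angles in rad, forces in N, time in s.
With the tool pointing down it reaches from about 0.35 to 0.775 m from the base axis. Payload 7.3 kg.
Tool frame: the origin (TCP) lies at the very end of the fingers, on their centre line; the grasp point (between the pads) lies 19 mm behind it; z points along the fingers, y is the line along which they close (so a half turn about z gives the same grasp; the last joint's range is limited). The gripper opens to 92 mm and grips with 3 to 60 N. Pads are 19 mm wide; open, the fingers measure 130 mm over their backs; the gripper's body (75 mm by 190 mm) begins 47 mm behind the grasp point.
Start: joints at [1.03, 0.342, 1.524, -0, 1.275, -0.146], TCP at [0.202, 0.485, 0.227] pointing down, gripper open.
Joint ranges: [-2.53, 2.53], [-0.77, 2.02], [0.04, 2.7], [-1, 4.14], [0.28, 2.66], [-3.11, 3.11]. Speed limits (rad/s): [2.57, 2.57, 3.14, 3.14, 3.14, 3.14].

### API

Orientations are given as a rotation vector (axis times angle).
In Python, from plant import monitor, vision, close_job gives the robot as it stands.
- The arm moves only by the shell command python3 -m inch 'ROWS' [FORCE]. ROWS is a JSON list of rows, 1 to 8 of them, each of 7 numbers: dx, dy, dz in m, then a rotation vector rx, ry, rz in rad, then the finger opening in m; each row is the pose to reach, as a shift and turn from the pose commanded when the command began, along the tool's axes at that moment; what a row does not reach only later rows make up. A row lasts 1/10 s, in which the tool goes at most 0.05 m and 0.15 rad, less where a joint would pass 70% of its speed; a pose out of reach is approached as far as the arm can. The fingers move at their own pace and stop on an object; FORCE is the grip in N (left out, the last holds). Time passes only in rows, so rows that do not move let the fingers close. It prints the time, the measured TCP pose, the force, the opening and the grip force at its end.
- monitor.get_obs(): the state, without advancing time (a new reading comes with each control period).
- vision.capture(name): name is "side" or "top" or "wrist"; returns the picture (480x640x3 uint8, red, green, blue); there is no depth.
- vision.camera_info(name): a dict with "vfov" (degrees; the focal length in pixels is half the picture's height over the tangent of half this angle, whatever the lens; pixels are square), "cx", "cy" (the principal point, pixels), "k1" (the pictures are not rectified: a ray, as slopes to the right and down, at radius r is drawn at 1 + k1 r^2 times it, then the intrinsics apply), "R" (3x3) and "t" (3): a world point X has camera coordinates R X + t. Camera axes: x right, y down, z forward; pixel columns grow to the right and rows downward; lengths in m; the calibration is good to about 2 mm. A picture is of the moment at which its call begins: read the wrist's pose just before it. camera_info takes no time and is no camera call; for the wrist camera it gives the pose at the moment of the call.
- close_job(): hands the job in; it is judged then, once.
The state is a dict: "t": time; "qpos": joint angles; "qvel": joint speeds; "effort": joint torques, N m; "tcp_pos": TCP position; "orientation": TCP orientation; "ft_force": force on the tool from outside, world axes, zero at the start; "torque": the same for the moment, N m; "grip_width": finger opening in m; "grasp_force": force on a finger pad.
Only numpy, scipy, OpenCV 4.12 (cv2) and the standard library are available. Lean on these libraries where they do the work, as an engineer would, in place of code of your own. Each camera call takes 0.05 s, during which the arm holds its last target. There are 200 camera calls.

## Working session

There is one attempt and no reset: what is moved stays moved. The work goes in short steps, Python scripts to look and compute and a shell command to move; the robot and the scene stay as the last step left them, time stands still between calls to the robot, and variables do not carry over. Pictures are saved under pics/ and viewed, at most 10 in all, crops included, and the job is handed in when it is done.

```bash
ls; mkdir -p pics
cat > h.py <<'E'
import numpy as np, cv2
from plant import monitor, vision, close_job
from scipy.spatial.transform import Rotation as Ro
def K(i):
    f=240/np.tan(np.radians(i["vfov"])/2); return np.array([[f,0,i["cx"]],[0,f,i["cy"]],[0,0,1]])
def ray(i,uv):
    f=K(i)[0,0]; d=(np.array(uv,float)-[i["cx"],i["cy"]])/f; s=d.copy()
    for _ in range(20): s=d/(1+i["k1"]*(s@s))
    R=np.array(i["R"]); t=np.array(i["t"]); return -R.T@t, R.T@np.append(s,1)
def onz(i,uv,z):
    c,d=ray(i,uv); return c+d*(z-c[2])/d[2]
def proj(i,X):
    p=np.array(i["R"])@np.array(X)+np.array(i["t"]); s=p[:2]/p[2]; s=s*(1+i["k1"]*(s@s)); return s*K(i)[0,0]+[i["cx"],i["cy"]]
def tri(r1,r2):
    (c1,d1),(c2,d2)=r1,r2; A=np.c_[d1,-d2]; k=np.linalg.lstsq(A,c2-c1,rcond=None)[0]
    a,b=c1+k[0]*d1,c2+k[1]*d2; return (a+b)/2,np.linalg.norm(a-b)
E
python3 - <<'E'
from h import *
o=monitor.get_obs(); print({k:np.round(v,3) for k,v in o.items()})
for n in("side","top","wrist"):
    i=vision.camera_info(n); print(n,i)
    cv2.imwrite(f"pics/{n}0.png",vision.capture(n)[:,:,::-1])
E
```

```text
pics
{'t': np.float64(0.0), 'qpos': array([ 1.03 ,  0.343,  1.525,  0.   ,  1.275, -0.146]), 'qvel': array([ 0.001,  0.   ,  0.001, -0.   , -0.   ,  0.   ]), 'effort': array([ -0.   , -43.125, -24.422,   0.072,   0.056,  -0.   ]), 'tcp_pos': array([0.202, 0.484, 0.226]), 'orientation': array([-6.16e-01, -3.08e+00,  2.00e-03]), 'ft_force': array([ 0.201, -0.337, -0.859]), 'torque': array([-0.011,  0.037,  0.015]), 'grasp_force': np.float64(0.0), 'grip_width': np.float64(0.092)}
side {'vfov': 46.56692881461667, 'cx': 314.4149897442839, 'cy': 234.87741785605326, 'k1': 0.0509008123274541, 'R': array([[ 0.71917905, -0.69452519,  0.02040238],
       [-0.47864088, -0.51648924, -0.71002942],
       [ 0.50367092,  0.50087287, -0.70387639]]), 't': array([-0.38824629,  0.35925933,  0.91746415])}
top {'vfov': 53.432688222628045, 'cx': 315.711674478643, 'cy': 238.40647440801783, 'k1': 0.005174386329043133, 'R': array([[-0.01580758, -0.99950538, -0.02718668],
       [-0.99797772,  0.01744599, -0.06112374],
       [ 0.0615678 ,  0.02616549, -0.99775988]]), 't': array([0.0331207 , 0.53607417, 1.28692075])}
wrist {'vfov': 68.43289985358406, 'cx': 323.2739381869675, 'cy': 241.51331691684982, 'k1': -0.05678686145828972, 'R': array([[ 0.38476749,  0.92301178, -0.001798  ],
       [ 0.8803179 , -0.36638309,  0.30133672],
       [ 0.27747859, -0.11752738, -0.9535161 ]]), 't': array([-0.52490781, -0.03827905,  0.39329463])}
```

View pics/top0.png

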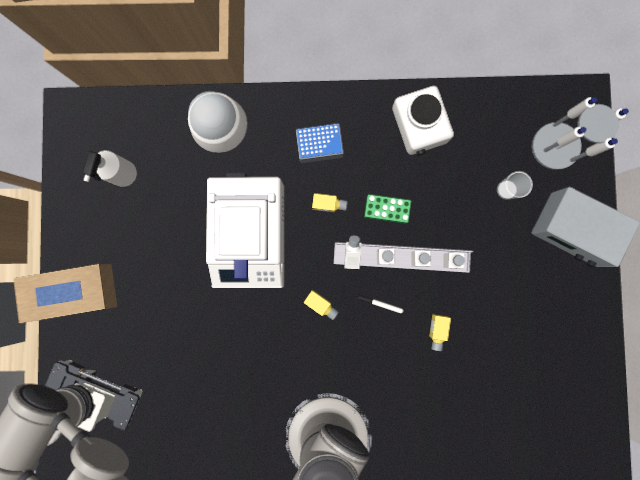

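View pics/side0.png

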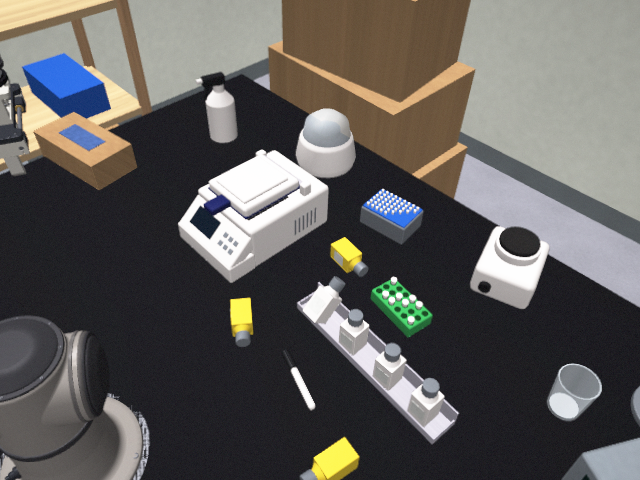

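The top view shows a white tipped bottle at about (353,252), and upright ones at (388,256), (424,258) and (458,260). The yellow bottles at (326,203), (320,304) and (440,330) are decoys. The side view shows the tipped white bottle at about (325,298). The cycler's grip is at top (241,268), side (218,204). The white bottle leaning over the rail is the one meant, and I'll confirm it with one enlarged crop.

Run:
```python
from h import *
it,is_=vision.camera_info("top"),vision.camera_info("side")
T=cv2.imread("pics/top0.png");S=cv2.imread("pics/side0.png")
a=cv2.resize(T[225:285,325:485],(800,300),interpolation=cv2.INTER_CUBIC)
b=cv2.resize(S[260:350,270:390],(400,300),interpolation=cv2.INTER_CUBIC)
c=cv2.resize(S[180:240,180:260],(400,300),interpolation=cv2.INTER_CUBIC)
cv2.imwrite("pics/crop.png",np.vstack([a,np.hstack([b,c])]))
for uv in[(388,256),(424,258),(458,260)]: print("cap",onz(it,uv,.095).round(4))
for uv in[(335,243),(335,265),(472,250),(470,272)]: print("rack",onz(it,uv,.02).round(4))
# grip: dark blue blob
for n,I,i,b in(("top",T,it,(225,250,255,290)),("side",S,is_,(195,190,235,220))):
    h=cv2.cvtColor(I,cv2.COLOR_BGR2HSV); m=cv2.inRange(h,(110,90,40),(135,255,160)); w=np.zeros_like(m); w[b[1]:b[3],b[0]:b[2]]=m[b[1]:b[3],b[0]:b[2]]
    c=max(cv2.findContours(w,0,2)[0],key=cv2.contourArea); print(n,cv2.minAreaRect(c),cv2.boxPoints(cv2.minAreaRect(c)).tolist())
    p=np.mean(cv2.boxPoints(cv2.minAreaRect(c)),0); print(onz(i,p,.144))
# lid/cycler front edge & hinge in top
for uv in[(211,288),(283,287),(208,178),(283,178)]: print("cyc",onz(it,uv,.115).round(4))
```

```text
cap [ 0.4835 -0.1618  0.095 ]
cap [ 0.4769 -0.2529  0.095 ]
cap [ 0.4704 -0.3386  0.095 ]
rack [ 0.5229 -0.0282  0.02  ]
rack [ 0.4631 -0.0271  0.02  ]
rack [ 0.4977 -0.3971  0.02  ]
rack [ 0.4386 -0.3897  0.02  ]
top ((240.0, 269.0), (18.0, 14.0), 90.0) [[233.0, 260.0], [247.0, 260.0], [247.0, 278.0], [233.0, 278.0]]
[0.45635009 0.20891476 0.144     ]
side ((216.29246520996094, 204.7264404296875), (14.56928825378418, 25.836204528808594), 60.945396423339844) [[201.4622802734375, 204.63211059570312], [224.04718017578125, 192.08493041992188], [231.12265014648438, 204.82077026367188], [208.53775024414062, 217.36795043945312]]
[0.44989672 0.20011863 0.144     ]
cyc [0.4096 0.2882 0.115 ]
cyc [0.4094 0.1059 0.115 ]
cyc [0.6904 0.2953 0.115 ]
cyc [0.6864 0.1027 0.115 ]
```

View pics/crop.png

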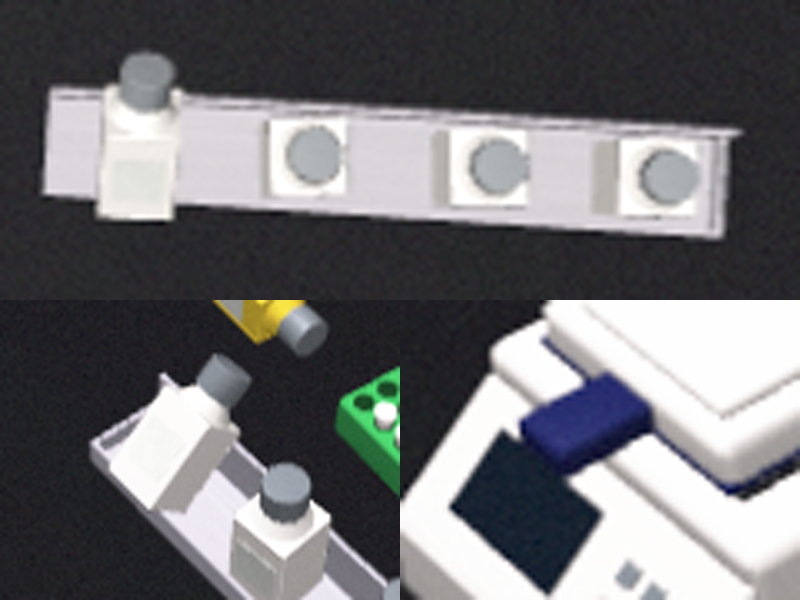

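The crop confirms it: the white bottle at top (353,252) / side (325,298) leans over the back rail at the left end of the rack. The other three white bottles stand upright, and the yellow one behind is a decoy. The dark blue tongue at side (218,204) is the lid grip.

```bash
cat >> h.py <<'E'
def Rt(yaw,tilt):  # x-heading yaw, tilt>0: tool points away from robot
    h=np.array([np.cos(yaw),np.sin(yaw),0]); z=np.sin(tilt)*h-np.cos(tilt)*np.array([0,0,1]); y=np.array([-h[1],h[0],0]); return np.c_[np.cross(y,z),y,z]
def move(p,R,back=0.0):  # TCP target p, or grasp point if back=.019
    o=monitor.get_obs(); R0=Ro.from_rotvec(o["orientation"]).as_matrix(); q=np.array(p)+R[:,2]*back
    d=R0.T@(q-o["tcp_pos"]); r=Ro.from_matrix(R0.T@R).as_rotvec()
    print("tcp",q.round(4),"row",d.round(4),r.round(4),"rows>=",max(np.linalg.norm(d)/.05,np.linalg.norm(r)/.15).round(1))
E
python3 - <<'E'
from h import *
it,is_=vision.camera_info("top"),vision.camera_info("side"); iw=vision.camera_info("wrist")
o=monitor.get_obs(); R0=Ro.from_rotvec(o["orientation"]).as_matrix(); Rw=np.array(iw["R"])
print("cam in tool",R0.T@(-Rw.T@iw["t"]-o["tcp_pos"]),"fwd",R0.T@Rw[2])
T=cv2.imread("pics/top0.png");S=cv2.imread("pics/side0.png")
def grey(I,b):
    h=cv2.cvtColor(I,cv2.COLOR_BGR2HSV); m=cv2.inRange(h,(85,20,60),(125,120,170)); w=np.zeros_like(m); w[b[1]:b[3],b[0]:b[2]]=m[b[1]:b[3],b[0]:b[2]]
    c=max(cv2.findContours(w,0,2)[0],key=cv2.contourArea); M=cv2.moments(c); return M["m10"]/M["m00"],M["m01"]/M["m00"],M["m00"]
a=grey(T,(345,232,365,250)); b=grey(S,(326,274,348,297)); print(a,b)
print("tipped cap",tri(ray(it,a[:2]),ray(is_,b[:2])))
print("grip tri",tri(ray(it,(240,269)),ray(is_,(216.3,204.7))))
move([.36,-.07,.30],Rt(-.07,0))
move([.36,.20,.30],Rt(0,0))
E
```

```text
cam in tool [ 0.0818853   0.00076089 -0.15947911] fwd [-3.01501700e-01 -4.36929539e-04  9.53465539e-01]Traceback (most recent call last):
  File "<stdin>", line 9, in <module>
  File "<stdin>", line 8, in grey
ZeroDivisionError: float division by zero
```

Run:
```python
from h import *
move([.36,.20,.30],Rt(0,0))
T=cv2.imread("pics/top0.png"); print(T[241,354],T[258,424])
```

```text
tcp [0.36 0.2  0.3 ] row [-0.2554 -0.2017 -0.0736] [-0.0011 -0.0004 -0.3948] rows>= 6.7
[148 144 140] [181 177 174]
```

```bash
python3 -m inch '[[-0.255,-0.202,-0.074,0,0,-0.395,0.06],[-0.255,-0.202,-0.074,0,0,-0.395,0.06],[-0.255,-0.202,-0.074,0,0,-0.395,0.06],[-0.255,-0.202,-0.074,0,0,-0.395,0.06],[-0.255,-0.202,-0.074,0,0,-0.395,0.06],[-0.255,-0.202,-0.074,0,0,-0.395,0.06],[-0.255,-0.202,-0.074,0,0,-0.395,0.06],[-0.255,-0.202,-0.074,0,0,-0.395,0.06]]' 30
python3 -m inch '[[0,0,0,0,0,0,0.06],[0,0,0,0,0,0,0.06],[0,0,0,0,0,0,0.06]]'
python3 - <<'E'
from h import *
import pickle
o=monitor.get_obs(); i=vision.camera_info("wrist"); I=vision.capture("wrist")[:,:,::-1]
cv2.imwrite("pics/w_lid.png",I); pickle.dump(i,open("w_lid.pkl","wb")); print(o["tcp_pos"],o["orientation"])
move([.38,-.09,.30],Rt(-.07,0))
E
```

```text
t: 0.95
tcp_pos: [0.362, 0.1967, 0.3017]
orientation: [0.009, 3.139, -0.001]
ft_force: [-0.6, -0.3, 0.2]
grip_width: 0.06
grasp_force: 0.0
t: 1.25
tcp_pos: [0.3588, 0.2011, 0.3003]
orientation: [0.004, -3.141, -0.0]
ft_force: [-0.7, -0.2, -0.3]
grip_width: 0.0597
grasp_force: 0.0
[0.35878296 0.20111501 0.30032334] [ 3.81839343e-03 -3.14062497e+00 -3.20083017e-05]
tcp [ 0.38 -0.09  0.3 ] row [-0.0204 -0.2912  0.0004] [-0.0001 -0.0008  0.0726] rows>= 5.8
```

View pics/w_lid.png

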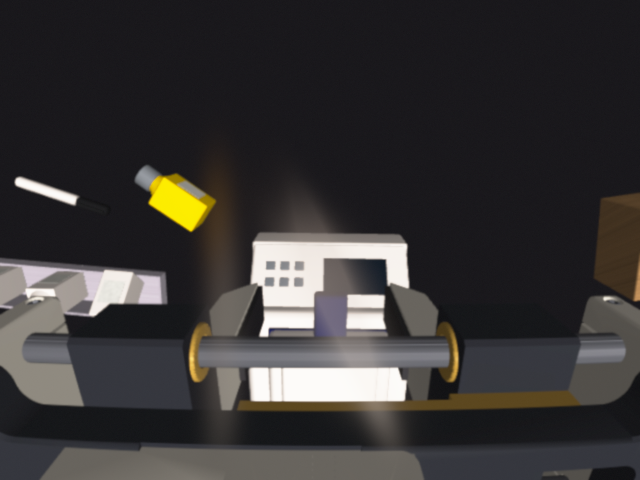

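The wrist view has the robot at the top. The tongue is at columns 315–347 with its front end at row ~292, the tipped bottle's underside is at (112,290), and the rack's left end is at (165,285). Next I move over to the bottle.

```bash
python3 -m inch '[[0.02,-0.291,0,0,0,0.073,0.06],[0.02,-0.291,0,0,0,0.073,0.06],[0.02,-0.291,0,0,0,0.073,0.06],[0.02,-0.291,0,0,0,0.073,0.06],[0.02,-0.291,0,0,0,0.073,0.06],[0.02,-0.291,0,0,0,0.073,0.06],[0.02,-0.291,0,0,0,0.073,0.06],[0.02,-0.291,0,0,0,0.073,0.06]]'
python3 -m inch '[[0,0,0,0,0,0,0.06],[0,0,0,0,0,0,0.06]]'
python3 - <<'E'
from h import *
import pickle
i=pickle.load(open("w_lid.pkl","rb"))
for uv in[(315,292),(347,292),(315,325),(347,325)]: print("tongue",onz(i,uv,.144).round(4))
print("cyc front", onz(i,(256,237),.06),onz(i,(405,237),.06))
i=vision.camera_info("wrist"); I=vision.capture("wrist")[:,:,::-1]
cv2.imwrite("pics/w_bot.png",I); pickle.dump(i,open("w_bot.pkl","wb"))
E
```

```text
t: 2.1
tcp_pos: [0.3396, -0.0908, 0.3005]
orientation: [-0.117, -3.139, -0.001]
ft_force: [-0.3, -0.2, 0.4]
grip_width: 0.0597
grasp_force: 0.0
t: 2.3
tcp_pos: [0.3399, -0.0895, 0.3007]
orientation: [0.109, 3.14, 0.001]
ft_force: [0.6, 1.0, -0.3]
grip_width: 0.0598
grasp_force: 0.0
tongue [0.4289 0.1937 0.144 ]
tongue [0.4289 0.2251 0.144 ]
tongue [0.4659 0.1935 0.144 ]
tongue [0.4659 0.226  0.144 ]
cyc front [0.39788198 0.12192264 0.06      ] [0.39745013 0.29865948 0.06      ]
```

View pics/w_bot.png

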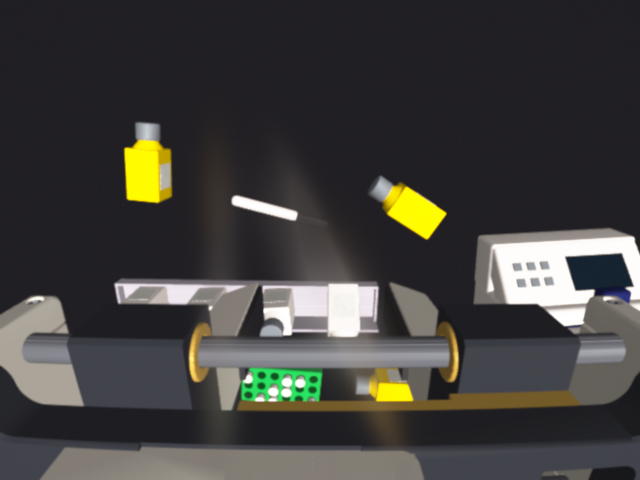

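The wrist view shows the bottle's square base facing up at columns 328–359 with its top edge at row ~285. The rack's ends are at columns 116 and 378, with the lip at row ~282, and the neighbour is at (280,305).

Run:
```python
from h import *
import pickle
i=pickle.load(open("w_bot.pkl","rb")); it,is_=vision.camera_info("top"),vision.camera_info("side")
L,Rr=onz(i,(378,282),.017),onz(i,(116,281),.017); print("lip ends",L,Rr,np.linalg.norm(L-Rr))
yaw=np.arctan2(-(L-Rr)[0],(L-Rr)[1]); print("yaw",yaw)
h=np.array([np.cos(yaw),np.sin(yaw),0]);l=np.array([-h[1],h[0],0])
C=(L+Rr)/2+h*.0285; C[2]=0; print("rack origin",C)
rk=lambda X:(np.array([h@(X-C),l@(X-C),X[2]])).round(4)
for uv in[(329,285),(359,285)]: print("base top edge",rk(onz(i,uv,.031)))
print("tipped cap",*[rk(tri(ray(it,(354.4,241.2)),ray(is_,(336.9,284.5)))[0])])
for uv in[(388,256),(424,258),(458,260)]: print("others",rk(onz(it,uv,.095)))
for uv in[(335,243),(335,265),(472,250),(470,272)]: print("rack corners top", [rk(onz(it,uv,z)) for z in(.017,.04)])
I=cv2.imread("pics/w_bot.png")
cv2.imwrite("pics/c2.png",cv2.resize(I[265:345,240:390],(750,400),interpolation=cv2.INTER_CUBIC))
```

```text
lip ends [ 0.46139618 -0.02223575  0.017     ] [ 0.43566762 -0.38561193  0.017     ] 0.36428588429257663
yaw -0.07068624739051
rack origin [ 0.47696073 -0.20593672  0.        ]
base top edge [-0.0304  0.1148  0.031 ]
base top edge [-0.0304  0.1547  0.031 ]
tipped cap [0.0378 0.1309 0.0729]
others [0.0034 0.0445 0.095 ]
others [ 0.0033 -0.0469  0.095 ]
others [ 0.0029 -0.1328  0.095 ]
rack corners top [array([0.0334, 0.1805, 0.017 ]), array([0.0322, 0.1807, 0.04  ])]
rack corners top [array([-0.0264,  0.1773,  0.017 ]), array([-0.0266,  0.1776,  0.04  ])]
rack corners top [array([ 0.0343, -0.1901,  0.017 ]), array([ 0.0331, -0.1834,  0.04  ])]
rack corners top [array([-0.0253, -0.1869,  0.017 ]), array([-0.0255, -0.1801,  0.04  ])]
```

View pics/c2.png

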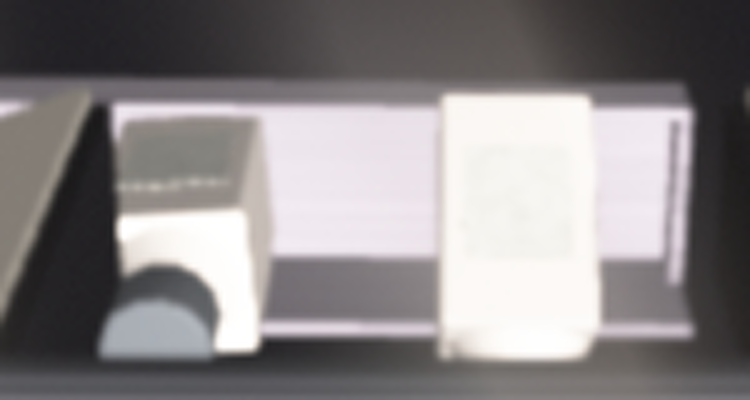

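```bash
cat >> h.py <<'E'
YAW=-.0707; C=np.array([.480,-.2062,0]); hx=np.array([np.cos(YAW),np.sin(YAW),0]); ly=np.array([-hx[1],hx[0],0])
def W(x,y,z): return C+hx*x+ly*y+np.array([0,0,z])
def rk(X): return np.array([hx@(X-C),ly@(X-C),X[2]]).round(4)
E
python3 - <<'E'
from h import *
R=Rt(YAW,-.7); g=W(.0126,.134,.0552); print(g)
move(g-.14*R[:,2],R,.019)
E
```

```text
[ 0.50203443 -0.07342484  0.0552    ]
tcp [ 0.5798 -0.0789  0.1477] row [-0.2386  0.0273  0.153 ] [-1.000e-04  7.001e-01  1.100e-03] rows>= 5.7
```

```bash
python3 -m inch '[[-0.12,0.02,0.04,0,0.4,0,0.06],[-0.12,0.02,0.04,0,0.4,0,0.06],[-0.12,0.02,0.04,0,0.4,0,0.06],[-0.239,0.027,0.153,0,0.7,0,0.06],[-0.239,0.027,0.153,0,0.7,0,0.06],[-0.239,0.027,0.153,0,0.7,0,0.06],[-0.239,0.027,0.153,0,0.7,0,0.06],[-0.239,0.027,0.153,0,0.7,0,0.06]]'
python3 -m inch '[[0,0,0,0,0,0,0.06],[0,0,0,0,0,0,0.06]]'
python3 - <<'E'
from h import *
R=Rt(YAW,-.7); g=W(.0126,.134,.0552)
move(g,R,.019); print(monitor.get_obs()["qpos"].round(2))
E
```

```text
t: 3.15
tcp_pos: [0.5802, -0.0794, 0.1423]
orientation: [-0.084, -2.433, -0.033]
ft_force: [-0.0, 0.5, 0.5]
grip_width: 0.0598
grasp_force: 0.0
t: 3.35
tcp_pos: [0.58, -0.0809, 0.1501]
orientation: [-0.088, -2.443, -0.031]
ft_force: [-0.2, -0.7, 0.1]
grip_width: 0.0599
grasp_force: 0.0
tcp [ 0.4898 -0.0726  0.0407] row [-0.0008  0.0019  0.142 ] [ 0.0005  0.0031 -0.0014] rows>= 2.8
[-0.22  0.98  0.77 -0.11  2.09 -1.74]
```

```bash
python3 -m inch '[[0,0.001,0.04,0,0,0,0.06],[0,0.002,0.08,0,0,0,0.06],[0,0.002,0.11,0,0,0,0.06],[0,0.002,0.13,0,0,0,0.06],[-0.001,0.002,0.142,0,0,0,0.06],[-0.001,0.002,0.142,0,0,0,0.06]]'
python3 -m inch '[[0,0,0,0,0,0,0.03],[0,0,0,0,0,0,0.03],[0,0,0,0,0,0,0.03],[0,0,0,0,0,0,0.03],[0,0,0,0,0,0,0.03]]' 20
python3 - <<'E'
from h import *
cv2.imwrite("pics/g.png",cv2.resize(vision.capture("side")[240:360,260:420,::-1],(800,600)))
o=monitor.get_obs(); R=Ro.from_rotvec(o["orientation"]).as_matrix(); print(rk(o["tcp_pos"]-.019*R[:,2]))
E
```

```text
t: 3.95
tcp_pos: [0.4886, -0.0726, 0.0401]
orientation: [-0.089, -2.441, -0.032]
ft_force: [-0.9, 0.2, -0.3]
grip_width: 0.0602
grasp_force: 0.0
t: 4.45
tcp_pos: [0.4904, -0.0729, 0.0393]
orientation: [-0.089, -2.442, -0.032]
ft_force: [3.4, -1.0, 5.3]
grip_width: 0.0397
grasp_force: 20.0
[0.0132 0.1336 0.0538]
```

View pics/g.png

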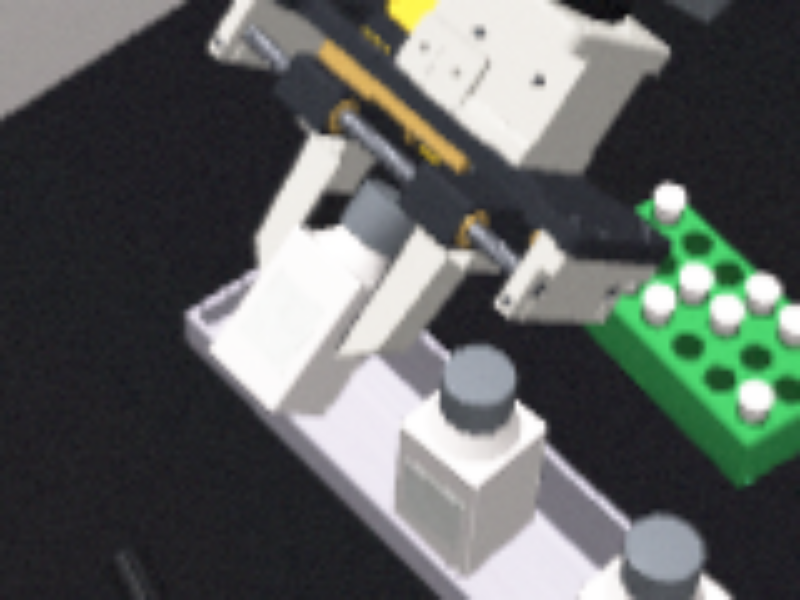

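The bottle is pinched across its flat sides at 39.7 mm, and the neighbour stays clear. I lift, then turn it upright about the pad line.

Run:
```python
from h import *
o=monitor.get_obs();R0=Ro.from_rotvec(o["orientation"]).as_matrix()
move(W(.0126,.134,.094),Rt(YAW,-.7),.019)
move(W(0,.134,.094),Rt(YAW,.085),.019)
```

```text
tcp [ 0.4898 -0.0726  0.0795] row [ 0.0263  0.0003 -0.0304] [ 0.0011  0.0018 -0.0018] rows>= 0.8
tcp [ 0.4911 -0.0726  0.0751] row [ 0.0225  0.0003 -0.0278] [ 3.000e-04 -7.832e-01 -2.100e-03] rows>= 5.2
```

```bash
python3 -m inch '[[0.013,0,-0.015,0,0,0,0.03],[0.026,0,-0.03,0,0,0,0.03],[0.026,0,-0.03,0,-0.13,0,0.03],[0.025,0,-0.03,0,-0.26,0,0.03],[0.024,0,-0.03,0,-0.4,0,0.03],[0.023,0,-0.029,0,-0.53,0,0.03],[0.023,0,-0.028,0,-0.66,0,0.03],[0.0225,0,-0.028,0,-0.783,0,0.03]]'
python3 -m inch '[[0,0,0,0,0,0,0.03],[0,0,0,0,0,0,0.03]]'
python3 - <<'E'
from h import *
cv2.imwrite("pics/u.png",cv2.resize(vision.capture("side")[240:360,260:420,::-1],(800,600)))
o=monitor.get_obs(); R=Ro.from_rotvec(o["orientation"]).as_matrix(); print(rk(o["tcp_pos"]-.019*R[:,2]))
move(W(0,.134,.057),Rt(YAW,.085),.019)
E
```

```text
t: 5.3
tcp_pos: [0.4904, -0.0728, 0.0749]
orientation: [0.111, 3.051, -0.006]
ft_force: [0.2, 0.2, -1.0]
grip_width: 0.04
grasp_force: 20.0
t: 5.5
tcp_pos: [0.4906, -0.073, 0.0748]
orientation: [0.112, 3.059, -0.004]
ft_force: [0.5, 0.1, -1.1]
grip_width: 0.0404
grasp_force: 20.0
[0.0006 0.1335 0.0937]
tcp [ 0.4911 -0.0726  0.0381] row [0.0036 0.0005 0.0365] [-0.0003 -0.0031 -0.0022] rows>= 0.7
```

View pics/u.png

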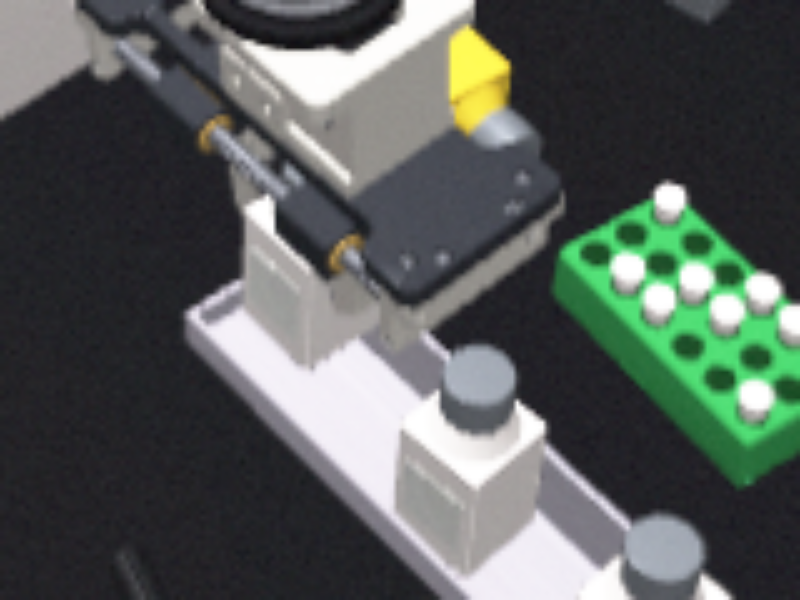

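```bash
python3 -m inch '[[0.001,0,0.012,0,0,0,0.03],[0.002,0,0.024,0,0,0,0.03],[0.003,0,0.031,0,0,0,0.03],[0.003,0,0.031,0,0,0,0.03]]'
python3 -m inch '[[0,0,0.001,0,0,0,0.03],[0,0,0.002,0,0,0,0.03],[0,0,0.002,0,0,0,0.03]]'
python3 -m inch '[[0,0,0.001,0,0,0,0.03],[0,0,0.002,0,0,0,0.03],[0,0,0.002,0,0,0,0.03]]'
```

```text
t: 5.95
tcp_pos: [0.4903, -0.0727, 0.0421]
orientation: [0.111, 3.059, -0.004]
ft_force: [-0.2, 0.3, -1.8]
grip_width: 0.0401
grasp_force: 20.0
t: 6.25
tcp_pos: [0.4906, -0.0729, 0.0415]
orientation: [0.111, 3.056, -0.005]
ft_force: [-0.1, -0.6, 0.0]
grip_width: 0.0398
grasp_force: 20.0
t: 6.55
tcp_pos: [0.4904, -0.0728, 0.0392]
orientation: [0.111, 3.057, -0.004]
ft_force: [-0.1, -0.2, -0.3]
grip_width: 0.0395
grasp_force: 20.0
```

```bash
python3 -m inch '[[0,0,0.001,0,0,0,0.03],[0,0,0.001,0,0,0,0.03]]'
python3 -m inch '[[0,0,0.001,0,0,0,0.03],[0,0,0.001,0,0,0,0.03]]'
python3 -m inch '[[0,0,0.001,0,0,0,0.03],[0,0,0.001,0,0,0,0.03]]'
```

```text
t: 6.75
tcp_pos: [0.4904, -0.0728, 0.0382]
orientation: [0.111, 3.057, -0.004]
ft_force: [0.3, 0.0, 0.6]
grip_width: 0.0401
grasp_force: 20.0
t: 6.95
tcp_pos: [0.4905, -0.0728, 0.0371]
orientation: [0.111, 3.057, -0.004]
ft_force: [-0.4, -0.1, -0.7]
grip_width: 0.0399
grasp_force: 20.0
t: 7.15
tcp_pos: [0.4907, -0.0728, 0.0363]
orientation: [0.111, 3.056, -0.005]
ft_force: [-0.7, -0.3, 0.1]
grip_width: 0.0398
grasp_force: 20.0
```

```bash
python3 -m inch '[[0,0,0.001,0,0,0,0.03],[0,0,0.001,0,0,0,0.03]]' | grep -E "tcp|ft"
python3 -m inch '[[0,0,0.001,0,0,0,0.03],[0,0,0.001,0,0,0,0.03]]' | grep -E "tcp|ft"
python3 - <<'E'
from h import *
cv2.imwrite("pics/d.png",cv2.resize(vision.capture("side")[260:340,280:380,::-1],(800,600)))
E
```

```text
tcp_pos: [0.4908, -0.0729, 0.0362]
ft_force: [-4.8, 0.5, 11.5]
tcp_pos: [0.4908, -0.073, 0.0361]
ft_force: [-8.1, 0.3, 20.8]
```

View pics/d.png

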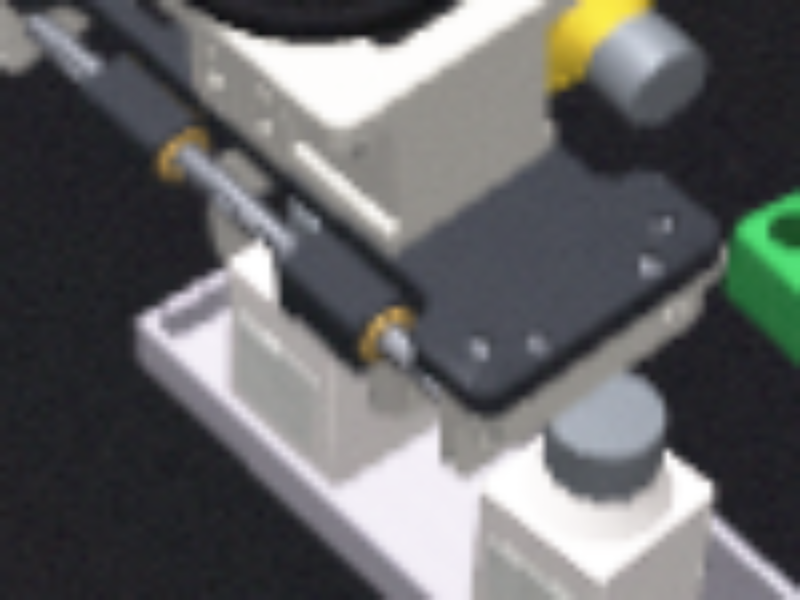

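The bottle's base has reached the rack floor at about the expected height (20 N), and the gripper body is just above the neighbour's cap. I relax by 2 mm, open to 60 mm and back off.

```bash
python3 -m inch '[[0,0,-0.0015,0,0,0,0.03],[0,0,-0.0015,0,0,0,0.03]]' | grep -E "tcp|ft"
python3 -m inch '[[0,0,0,0,0,0,0.06],[0,0,0,0,0,0,0.06],[0,0,0,0,0,0,0.06],[0,0,0,0,0,0,0.06]]'
python3 -m inch '[[0,0,-0.01,0,0,0,0.06],[0,0,-0.03,0,0,0,0.06],[0,0,-0.07,0,0,0,0.06],[0,0,-0.11,0,0,0,0.06],[0,0,-0.15,0,0,0,0.06],[0,0,-0.19,0,0,0,0.06],[0,0,-0.19,0,0,0,0.06]]'| grep -E "tcp|ft"
python3 - <<'E'
from h import *
cv2.imwrite("pics/s2.png",vision.capture("side")[:,:,::-1]);cv2.imwrite("pics/t2.png",vision.capture("top")[:,:,::-1])
E
```

```text
tcp_pos: [0.4909, -0.0729, 0.0361]
ft_force: [-3.2, 0.1, 10.1]
t: 8.2
tcp_pos: [0.4907, -0.0728, 0.0355]
orientation: [0.111, 3.057, -0.004]
ft_force: [0.6, 0.2, -0.3]
grip_width: 0.0598
grasp_force: 0.0
tcp_pos: [0.4772, -0.0724, 0.2312]
ft_force: [0.2, -0.6, -0.4]
```

Run:
```python
from h import *
i=vision.camera_info("side"); S=cv2.imread("pics/s2.png"); S0=cv2.imread("pics/side0.png")
for y in(.134,.0445,-.047,-.133):
    p=proj(i,W(0,y,.086)); u,v=p.round().astype(int); g=cv2.cvtColor(S[v-14:v+14,u-14:u+14],cv2.COLOR_BGR2GRAY)
    m=cv2.inRange(g,70,150); n,l,st,ce=cv2.connectedComponentsWithStats(m); k=1+np.argmax(st[1:,4]); print(p.round(1),"cap",ce[k]+[u-14,v-14],st[k])
    print("  diff to start",np.abs(S[v-14:v+30,u-14:u+14].astype(int)-S0[v-14:v+30,u-14:u+14]).mean().round(1))
g=np.array([.447,.2095,.136])
for t in(.6,.785,.95):
    R=Rt(0,t); move(g-.1*R[:,2],R,.019)
```

```text
[322.7 287.9] cap [322.63333333 292.5       ] [ 7 13 14 10 90]
  diff to start 52.8
[354.6 317.4] cap [350.28915663 317.90361446] [  0   3  22  21 166]
  diff to start 5.6
[390.6 350.6] cap [387.48076923 351.08173077] [  0   0  28  25 208]
  diff to start 5.5
[428.1 385.4] cap [430.2519685 391.2992126] [  7   7  21  20 127]
  diff to start 5.5
tcp [0.4013 0.2095 0.2029] row [0.0957 0.2751 0.0151] [-0.0253 -0.5143 -0.0691] rows>= 5.8
tcp [0.3897 0.2095 0.1933] row [0.108  0.2743 0.0237] [-0.0318 -0.6992 -0.0671] rows>= 5.9
tcp [0.3811 0.2095 0.1831] row [0.1174 0.2737 0.0331] [-0.0377 -0.8641 -0.065 ] rows>= 6.0
```

```bash
python3 -m inch '[[0.05,0.05,0.0,0,-0.15,0,0.06],[0.05,0.1,0.0,0,-0.3,0,0.06],[0.08,0.15,0.01,-0.02,-0.45,-0.03,0.06],[0.1,0.2,0.02,-0.02,-0.6,-0.05,0.06],[0.108,0.25,0.024,-0.032,-0.699,-0.067,0.06],[0.108,0.274,0.024,-0.032,-0.699,-0.067,0.06],[0.108,0.274,0.024,-0.032,-0.699,-0.067,0.06],[0.108,0.274,0.024,-0.032,-0.699,-0.067,0.06]]'
python3 -m inch '[[0,0,0,0,0,0,0.06],[0,0,0,0,0,0,0.06]]'
python3 - <<'E'
from h import *
S=vision.capture("side")[:,:,::-1]; T=vision.capture("top")[:,:,::-1]; cv2.imwrite("pics/s3.png",S); cv2.imwrite("pics/t3.png",T)
a=cv2.resize(S[150:420,170:450],(420,405),interpolation=cv2.INTER_CUBIC)
b=cv2.resize(S[260:350,290:370],(360,405),interpolation=cv2.INTER_CUBIC); 
c=cv2.resize(T[230:280,325:485],(624,195),interpolation=cv2.INTER_CUBIC)
o=np.zeros((600,780,3),np.uint8); o[:405,:420]=a;o[:405,420:]=b;o[405:,:624]=c
cv2.imwrite("pics/last.png",o)
g=np.array([.447,.2095,.136]); move(g,Rt(0,.785),.019); print(monitor.get_obs()["qpos"].round(2))
E
```

```text
t: 9.8
tcp_pos: [0.3988, 0.1273, 0.2136]
orientation: [0.023, 2.419, -0.038]
ft_force: [0.3, -0.2, -0.1]
grip_width: 0.0599
grasp_force: 0.0
t: 10.0
tcp_pos: [0.3992, 0.1268, 0.214]
orientation: [0.021, 2.42, -0.039]
ft_force: [0.3, -0.2, 0.5]
grip_width: 0.0598
grasp_force: 0.0
tcp [0.4604 0.2095 0.1226] row [0.0161 0.0869 0.1061] [-0.0354 -0.0625 -0.0058] rows>= 2.8
[ 0.29 -0.09  2.34 -0.86  0.3  -0.5 ]
```

View pics/last.png

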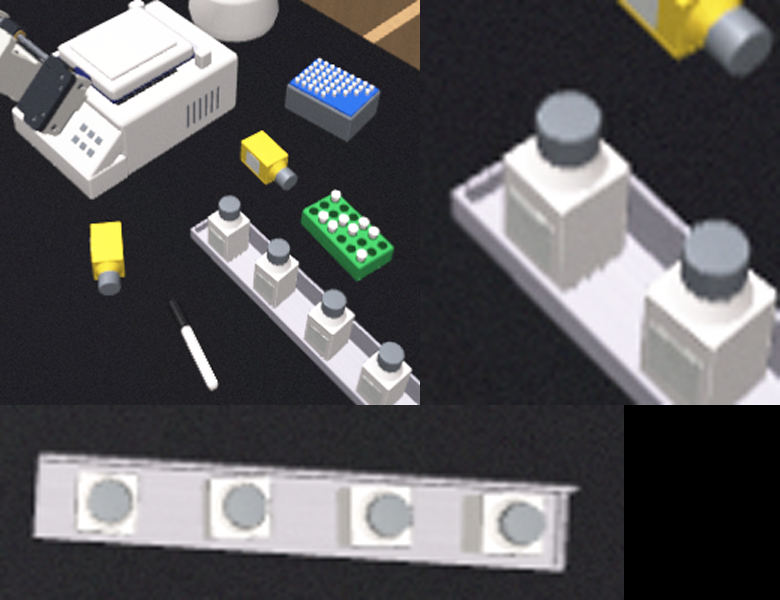

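The righted bottle stands in its gap in line with the other three, and nothing nearby has moved. The arm met its wrist limit at 45° of tool tilt (q5 = 0.30, TCP stuck at y = 0.127), so I'll approach the grip with less tilt.

Run:
```python
from h import *
g=np.array([.447,.2095,.136]); R=Rt(0,.45)
move(g-.09*R[:,2],R,.019)
```

```text
tcp [0.4161 0.2095 0.1999] row [-0.0018  0.084   0.0188] [-0.034   0.2724 -0.0116] rows>= 1.8
```

```bash
python3 -m inch '[[0,0,-0.02,-0.01,0.1,0,0.06],[0,0.02,-0.02,-0.03,0.2,-0.01,0.06],[0,0.05,0,-0.034,0.272,-0.012,0.06],[-0.002,0.084,0.019,-0.034,0.272,-0.012,0.06],[-0.002,0.084,0.019,-0.034,0.272,-0.012,0.06],[-0.002,0.084,0.019,-0.034,0.272,-0.012,0.06],[-0.002,0.084,0.019,-0.034,0.272,-0.012,0.06],[-0.002,0.084,0.019,-0.034,0.272,-0.012,0.06]]'
python3 - <<'E'
from h import *
g=np.array([.447,.2095,.136]); R=Rt(0,.45)
move(g,R,.019); print(monitor.get_obs()["qpos"].round(2))
E
```

```text
t: 10.9
tcp_pos: [0.4162, 0.2091, 0.2009]
orientation: [0.001, 2.689, 0.001]
ft_force: [-0.1, -0.1, 0.3]
grip_width: 0.0599
grasp_force: 0.0
tcp [0.4553 0.2095 0.1189] row [0.0008 0.0004 0.0908] [ 0.0005  0.0026 -0.0006] rows>= 1.8
[ 0.42  0.08  2.05 -0.31  0.62 -0.93]
```

```bash
python3 -m inch '[[0,0,0.025,0,0,0,0.06],[0,0,0.05,0,0,0,0.06],[0,0,0.07,0,0,0,0.06],[0,0,0.085,0,0,0,0.06],[0.001,0,0.091,0,0,0,0.06],[0.001,0,0.091,0,0,0,0.06]]'
python3 -m inch '[[0,0,0,0,0,0,0.02],[0,0,0,0,0,0,0.02],[0,0,0,0,0,0,0.02],[0,0,0,0,0,0,0.02],[0,0,0,0,0,0,0.02]]' 30
python3 - <<'E'
from h import *
o=monitor.get_obs(); R=Ro.from_rotvec(o["orientation"]).as_matrix(); g=o["tcp_pos"]-.019*R[:,2]; print("g",g,o["qpos"].round(2))
H=np.array([.634,g[1],.132]); v=g-H
for a in(.15,.35,.6,.85,1.047):
    q=H+Ro.from_rotvec([0,a,0]).apply(v); move(q,Rt(0,.45-a),.019);
E
```

```text
t: 11.5
tcp_pos: [0.4551, 0.2094, 0.1181]
orientation: [0.0, 2.69, 0.0]
ft_force: [0.2, 0.1, -0.2]
grip_width: 0.0598
grasp_force: 0.0
t: 12.0
tcp_pos: [0.4554, 0.2084, 0.1189]
orientation: [0.0, 2.69, -0.003]
ft_force: [0.5, -12.8, 5.6]
grip_width: 0.0338
grasp_force: 29.9
g [0.44711666 0.20840806 0.13599327] [ 0.38  0.28  2.09 -0.45  0.39 -0.8 ]
tcp [0.4554 0.2084 0.1457] row [-0.0117 -0.     -0.0241] [-0.0024  0.1519  0.0004] rows>= 1.0
tcp [0.4617 0.2084 0.1809] row [-0.0328 -0.0001 -0.0531] [-2.500e-03  3.519e-01  1.000e-04] rows>= 2.3
tcp [0.4792 0.2084 0.222 ] row [-0.0664 -0.0002 -0.0824] [-2.500e-03  6.019e-01 -2.000e-04] rows>= 4.0
tcp [0.5063 0.2084 0.2575] row [-0.1063 -0.0003 -0.1025] [-2.500e-03  8.519e-01 -5.000e-04] rows>= 5.7
tcp [0.5333 0.2084 0.2801] row [-0.1405 -0.0003 -0.111 ] [-2.4000e-03  1.0489e+00 -8.0000e-04] rows>= 7.0
```

The tongue is pinched at 33.8 mm. Now I lift in stages along the arc.

```bash
python3 -m inch '[[-0.005,-0.001,-0.012,0,0.075,0,0.02],[-0.0117,-0.001,-0.0241,0,0.15,0,0.02],[-0.022,-0.001,-0.039,0,0.25,0,0.02],[-0.0328,-0.001,-0.0531,0,0.35,0,0.02],[-0.0328,-0.001,-0.0531,0,0.35,0,0.02]]' 40
python3 - <<'E'
from h import *
o=monitor.get_obs(); R=Ro.from_rotvec(o["orientation"]).as_matrix(); g=o["tcp_pos"]-.019*R[:,2]
print("g",g,"lid if hinge ok",np.arctan2(g[2]-.132,.634-g[0])-.021,"r",np.hypot(g[2]-.132,.634-g[0]))
H=np.array([.634,.2084,.132]); v=np.array([-.187,0,.004])
for a in(.5,.6,.75,.85,.95,1.047):
    q=H+Ro.from_rotvec([0,a,0]).apply(v); move(q,Rt(0,.45-a),.019)
E
```

```text
t: 12.5
tcp_pos: [0.462, 0.2081, 0.1821]
orientation: [0.002, 3.044, 0.0]
ft_force: [-5.1, -4.0, -2.5]
grip_width: 0.0338
grasp_force: 40.0
g [0.46012925 0.20814538 0.20103778] lid if hinge ok 0.35697261516449663 r 0.18707552578328773
tcp [0.4709 0.2084 0.2062] row [-0.0112  0.0003 -0.0231] [ 0.      0.1476 -0.0012] rows>= 1.0
tcp [0.4791 0.2084 0.2221] row [-0.0209  0.0003 -0.0381] [ 1.000e-04  2.476e-01 -1.200e-03] rows>= 1.7
tcp [0.4943 0.2084 0.2442] row [-0.0382  0.0003 -0.0587] [ 2.000e-04  3.976e-01 -1.200e-03] rows>= 2.7
tcp [0.5062 0.2084 0.2576] row [-0.0514  0.0003 -0.0708] [ 2.000e-04  4.976e-01 -1.200e-03] rows>= 3.3
tcp [0.5194 0.2084 0.2698] row [-0.0657  0.0003 -0.0816] [ 3.000e-04  5.976e-01 -1.200e-03] rows>= 4.0
tcp [0.5333 0.2084 0.2802] row [-0.0805  0.0003 -0.0907] [ 4.000e-04  6.946e-01 -1.200e-03] rows>= 4.6
```

```bash
python3 -m inch '[[-0.0112,0,-0.0231,0,0.148,0,0.02],[-0.021,0,-0.038,0,0.248,0,0.02],[-0.038,0,-0.0587,0,0.398,0,0.02],[-0.051,0,-0.071,0,0.498,0,0.02],[-0.0655,0,-0.0816,0,0.598,0,0.02],[-0.0805,0,-0.0907,0,0.695,0,0.02],[-0.0805,0,-0.0907,0,0.695,0,0.02],[-0.0805,0,-0.0907,0,0.695,0,0.02]]'
python3 -m inch '[[0,0,0,0,0,0,0.02],[0,0,0,0,0,0,0.02],[0,0,0,0,0,0,0.02],[0,0,0,0,0,0,0.02]]'
python3 - <<'E'
from h import *
o=monitor.get_obs(); R=Ro.from_rotvec(o["orientation"]).as_matrix(); g=o["tcp_pos"]-.019*R[:,2]
print("g",g,"lid",np.arctan2(g[2]-.132,.634-g[0])-.021,"r",np.hypot(g[2]-.132,.634-g[0]),o["qpos"].round(2),abs(o["qvel"]).max(), "tool turn", .45-np.arctan2(R[0,2],-R[2,2]))
S=vision.capture("side"); cv2.imwrite("pics/fin.png",S[:,:,::-1])
S0=cv2.imread("pics/s3.png"); D=np.abs(S[:,:,::-1].astype(int)-S0); print("bottle area change",D[270:420,295:450].mean())
E
```

```text
t: 13.3
tcp_pos: [0.532, 0.2071, 0.2799]
orientation: [-0.002, -2.544, 0.004]
ft_force: [-5.7, -10.2, 5.8]
grip_width: 0.0337
grasp_force: 40.0
t: 13.7
tcp_pos: [0.5317, 0.2071, 0.2797]
orientation: [-0.002, -2.546, 0.004]
ft_force: [-3.6, -10.0, 2.7]
grip_width: 0.0337
grasp_force: 40.0
g [0.54238041 0.20711173 0.29547714] lid 1.0389709823337032 r 0.1874004368024433 [ 0.18  0.78  0.77  0.12  2.17 -1.35] 0.0018772440942138027 tool turn 1.0456309397710875
bottle area change 2.462508960573477
```

The lid reads 1.04 rad from the arc and 1.046 from the tool's turn. It is held still at 40 N, and the bottle area is unchanged.

```bash
python3 -c "
from plant import close_job
print(close_job())"
```

```text
the job is handed in; nothing more can be done
None
```

The tipped bottle now stands upright in its gap in the row, released. The lid is held still at about 60° (1.04 rad) with a 40 N grip, and the job was handed in at about 14 s; the judge's verdict was not shown.

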